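Put the microscope objectives back into their storage canisters

TASK

Put the four microscope objectives away: stand each one upright, front lens up, in the open storage canister whose liner has the same colour as the objective's colour band, seated flat on the liner. They are delicate, so set them down rather than dropping them or tipping them over, and leave the glass sample dish and the small white bottle where they stand.

Things in the scene. Friction and masses are not known exactly. Their poses are not given: they have to be found in the camera images.
- objective_red: objective with RED colour band, upright on the 2 mm mat, lens up. 52 mm tall; from below: brass thread 25 mm across to 5 mm, flange 31 mm across to 9 mm, bare metal barrel 34 mm across from 9 to 34 mm (grip here), red cone to 44 mm, steel nose (22 mm across). 130 g, give or take 30%. Origin: centre of underside, z up the barrel; round.
- objective_yellow: objective with YELLOW colour band, upright on the 2 mm mat, lens up. 56 mm tall; from below: brass thread 25 mm across to 5 mm, flange 31 mm across to 9 mm, bare metal barrel 32 mm across from 9 to 38 mm (grip here), yellow cone to 48 mm, steel nose (19 mm across). 140 g, give or take 30%. Origin: centre of underside, z up the barrel; round.
- objective_green: objective with GREEN colour band, upright on the 2 mm mat, lens up. 62 mm tall; from below: brass thread 25 mm across to 5 mm, flange 31 mm across to 9 mm, bare metal barrel 34 mm across from 9 to 44 mm (grip here), green cone to 54 mm, steel nose (17 mm across). 170 g, give or take 30%. Origin: centre of underside, z up the barrel; round.
- objective_blue: objective with BLUE colour band, upright on the 2 mm mat, lens up. 66 mm tall; from below: brass thread 25 mm across to 5 mm, flange 31 mm across to 9 mm, bare metal barrel 32 mm across from 9 to 48 mm (grip here), blue cone to 58 mm, steel nose (16 mm across). 180 g, give or take 30%. Origin: centre of underside, z up the barrel; round.
- canister_red: RED canister without its dome: low round black cup, red foam liner as its floor, red tape round its foot. 58 mm across outside, 52 mm inside, rim 12 mm and liner 4 mm above the bench; 10 mm of room all round an objective's flange. Held fast to the steel bench by a magnet. Origin: centre of underside, on the bench (z = 0).
- canister_yellow: YELLOW canister without its dome: low round black cup, yellow foam liner as its floor, yellow tape round its foot. 58 mm across outside, 52 mm inside, rim 12 mm and liner 4 mm above the bench; 10 mm of room all round an objective's flange. Held fast to the steel bench by a magnet. Origin: centre of underside, on the bench (z = 0).
- canister_green: GREEN canister without its dome: low round black cup, green foam liner as its floor, green tape round its foot. 58 mm across outside, 52 mm inside, rim 12 mm and liner 4 mm above the bench; 10 mm of room all round an objective's flange. Held fast to the steel bench by a magnet. Origin: centre of underside, on the bench (z = 0).
- canister_blue: BLUE canister without its dome: low round black cup, blue foam liner as its floor, blue tape round its foot. 58 mm across outside, 52 mm inside, rim 12 mm and liner 4 mm above the bench; 10 mm of room all round an objective's flange. Held fast to the steel bench by a magnet. Origin: centre of underside, on the bench (z = 0).
- sample_dish: open glass dish 60 mm across, 14 mm high, with two dark wafer chips in it, standing loose on the bench in the row of the canisters. Origin: centre of its underside. To be left alone.
- reagent_bottle: small white plastic bottle with a white cap, 34 mm across, 72 mm tall, standing loose on the mat among the objectives. Origin: centre of its underside. To be left alone.

How it is judged:
By the outcome, as a careful person would: the job done as asked, in the order asked, and still so for the second after the job is handed in, with the robot touching nothing.
It also fails if it takes over 96 s, if anything falls off the work surface, if the arm or the gripper's body presses on something with over 40 N, if the wrist force passes 120 N, or if a joint passes its speed limit or range.

ROBOT

A 6-joint arm with a two-finger parallel gripper is mounted at the origin on the work surface. World frame = base frame: x ahead of the robot, y to its left, z up, the work surface at z = 0. Lengths are in mm, angles in rad, forces in N, time in s.
With the tool pointing down it reaches from about 250 to 775 mm from the base axis. Payload 4 kg.
Tool frame: the origin (TCP) lies between the finger pads; the fingertips stand 17 mm ahead of it and the grasp point (between the pads) lies 2 mm behind it (manip.tcp_to_tips is the distance from the TCP to the fingertips, in mm); z points along the fingers, y is the line along which they close (so a half turn about z gives the same grasp; the last joint's range is limited). The gripper opens to 94 mm and grips with 3 to 60 N. Pads are 16 mm wide; open, the fingers measure 119 mm over their backs; the gripper's body (75 mm by 177 mm) begins 78 mm behind the grasp point.
Start: joints at [1.011, 0.087, 1.371, -0, 1.684, -0.103], TCP at [242.606, 493.623, 194.306] pointing down, gripper open.
Joint ranges: [-3.1, 3.1], [-0.76, 2.03], [0.27, 2.55], [-1.08, 4.22], [0.17, 2.65], [-2.57, 2.57]. Speed limits (rad/s): [2.79, 2.79, 3.14, 3.14, 3.14, 3.14].

INTERFACE

Orientations are given as [roll, pitch, yaw] about the fixed x, y, z axes, in that order (R = Rz(yaw) Ry(pitch) Rx(roll)).
In Python, from station import get_obs, optics, manip gives the robot as it stands.
- The arm moves only by the tool carry_out, never from a script. Its argument "rows" is a list of rows, each a list of 3 entries, a list of its own where there are three numbers: the shift along the tool's x, y, z in m, then the turn about the tool's z in rad, then the opening, from 0 (shut) to 1 (fully open). In form: [[[dx, dy, dz], turn, hand], ...]. A call has 1 to 10 rows; each row is the pose to reach, as a shift and turn from the pose commanded when the call began, along the tool's axes at that moment; what a row does not reach only later rows make up. A row lasts 1/8 s, in which the tool goes at most 62.5 mm and 10.7 degrees, less where a joint would pass 70% of its speed; a pose out of reach is approached as far as the arm can. A call with a gripper value outside its range is refused whole. The fingers move at their own pace and stop on an object; "force" is the grip in N (left out, the last holds). Time passes only in rows, so rows that repeat a pose let the fingers close. It gives the time, the measured TCP pose, the force, the opening and the grip force at its end, in the units of the state.
- get_obs(): the state, without advancing time (a new reading comes with each control period).
- optics.read_camera(name): name is "scene" or "top" or "wrist"; returns a dict with "image" (384x512x3 uint8, blue, green, red), "fov_y" (degrees; the focal length in pixels is half the picture's height over the tangent of half this angle, whatever the lens; pixels are square), "cx", "cy" (the principal point, pixels), "extrinsics" (4x4, takes a point from camera to world coordinates); the wrist camera has in their place "mount" (4x4, takes a point from camera to tool coordinates, whose origin is the TCP and whose axes are the flange's). Camera axes: x right, y down, z forward; pixel columns grow to the right and rows downward; lengths in mm; the calibration is good to about 2 mm. The wrist camera is an equidistant fisheye: a pixel r from the principal point sees the ray r / f radians off the axis. A picture is of the moment at which its call begins: read the wrist's pose just before it. There is no depth.
- manip.job_done(): hands the job in; it is judged then, once.
The state is a dict: "time": time; "joints": joint angles; "qvel": joint speeds; "effort": joint torques, N m; "position": TCP position; "tool_rot": TCP orientation; "force": force on the tool from outside, world axes, zero at the start; "moment": the same for the moment, N m; "opening": finger opening in mm; "finger_force": force on a finger pad.
Only numpy, scipy, OpenCV 4.12 (cv2) and the standard library are available. Lean on these libraries where they do the work, as an engineer would, in place of code of your own. Each camera call takes 0.05 s, during which the arm holds its last target. There are 200 camera calls.

## Working session

There is one attempt and no reset: what is moved stays moved. The work goes in short steps, Python scripts to look and compute and a tool call to move; the robot and the scene stay as the last step left them, time stands still between calls to the robot, and variables do not carry over. Pictures are saved under pics/ and viewed, at most 14 in all, crops included, and the job is handed in when it is done.

Besides the shell and the picture viewer there is one more tool, called after "Emit:" by a JSON object that holds its "op" and its "data". carry_out: Moves the arm, as the interface text tells. Its arguments: {"type":"object","properties":{"rows":{"type":"array","items":{"type":"array"}},"force":{"type":"number"}},"required":["rows"]}

```bash
ls; mkdir -p pics
python3 - <<'E'
from station import get_obs, optics, manip
import cv2
for n in("scene","top"):
    c=optics.read_camera(n); cv2.imwrite(f"pics/{n}0.png",c["image"]); print(n,c["fov_y"],c["cx"],c["cy"],c["extrinsics"])
o=get_obs(); print(o)
E
```

```text
pics
scene 50.294220869277716 254.95364492578767 188.49027252023825 [[-4.81663844e-01  6.46562670e-01 -5.91571344e-01  1.02156236e+03]
 [ 8.76141606e-01  3.70210362e-01 -3.08739656e-01  2.36666316e+02]
 [ 1.93863052e-02 -6.67008997e-01 -7.44797402e-01  6.41153865e+02]
 [ 0.00000000e+00  0.00000000e+00  0.00000000e+00  1.00000000e+00]]
top 42.84926956058026 253.456673369303 195.7645228522796 [[-9.68272796e-04 -9.95902709e-01  9.04259763e-02  4.45394654e+02]
 [-9.99645860e-01  3.36871426e-03  2.63970804e-02 -1.13395870e+01]
 [-2.65935431e-02 -9.03683933e-02 -9.95553282e-01  1.06685022e+03]
 [ 0.00000000e+00  0.00000000e+00  0.00000000e+00  1.00000000e+00]]
{'time': 0.1, 'joints': array([ 1.01089266e+00,  8.78897281e-02,  1.37206129e+00,  3.76006137e-05,
        1.68359402e+00, -1.03117828e-01]), 'qvel': array([ 1.98938059e-03, -1.71744831e-03, -4.37569771e-03,  9.11541017e-04,
       -1.83529744e-05,  2.61479441e-03]), 'effort': array([ 2.73135731e-03, -3.41252375e+01, -3.03302228e+01,  7.20970379e-02,
        3.03255545e-02, -8.85062809e-05]), 'position': array([242.32068602, 493.18602769, 193.23774142]), 'tool_rot': array([-3.13965449e+00, -2.38139842e-04,  2.68481078e+00]), 'force': array([-0.43764973,  0.91732812, -0.06182959]), 'moment': array([-0.04014323,  0.02931012, -0.02061673]), 'finger_force': 0.0, 'opening': 93.99298712905087}
```

View pics/top0.png

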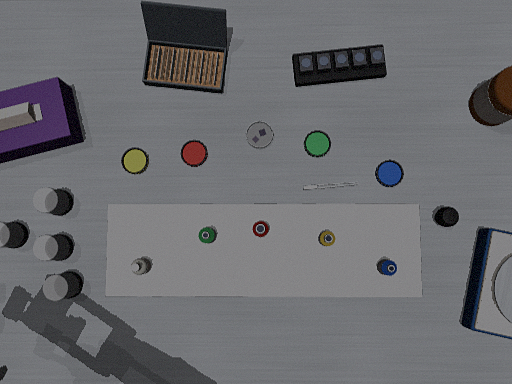

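View pics/scene0.png

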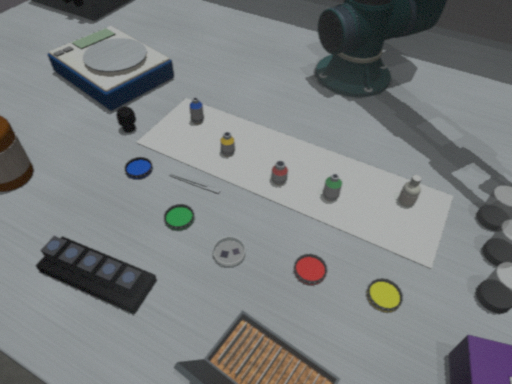

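Top view: the canisters are yellow (135,160), red (194,153), green (317,144) and blue (389,173), with the dish at (260,135). The objectives are green (207,235), red (261,229), yellow (327,238) and blue (388,267), with the bottle at (141,266). The scene view shows the same layout.

```bash
cat > h.py <<'E'
from station import get_obs, optics, manip
import cv2, numpy as np
HUE={"red":(170,10),"yellow":(18,35),"green":(45,80),"blue":(100,125)}
OBJH=dict(red=52,yellow=56,green=62,blue=66)
def cam(n):
    c=optics.read_camera(n); c["f"]=192/np.tan(np.radians(c["fov_y"]/2)); return c
def ray(c,uv):
    d=np.array([(uv[0]-c["cx"])/c["f"],(uv[1]-c["cy"])/c["f"],1.]); E=c["extrinsics"]
    d=E[:3,:3]@d; return E[:3,3],d/np.linalg.norm(d)
def onplane(c,uv,z):
    o,d=ray(c,uv); return (o+d*(z-o[2])/d[2])[:3]
def cross(r1,r2):
    (a,d),(b,e)=r1,r2
    s=np.linalg.lstsq(np.c_[d,-e],b-a,rcond=None)[0]
    p,q=a+d*s[0],b+e*s[1]; return (p+q)/2,np.linalg.norm(p-q)
def blobs(img,col,smin=90,vmin=50,amin=25):
    h=cv2.cvtColor(img,cv2.COLOR_BGR2HSV); lo,hi=HUE[col]
    H=h[...,0]; m=((H>=lo)&(H<=hi)) if lo<hi else ((H>=lo)|(H<=hi))
    m=(m&(h[...,1]>smin)&(h[...,2]>vmin)).astype(np.uint8)
    cs,_=cv2.findContours(m,cv2.RETR_EXTERNAL,cv2.CHAIN_APPROX_NONE)
    out=[]
    for c in cs:
        x,y,w,hh=cv2.boundingRect(c)
        a=cv2.contourArea(c)
        if a>amin:
            M=cv2.moments(c); out.append((round(M['m10']/M['m00'],2),round(M['m01']/M['m00'],2),a,(x,y,w,hh)))
    return sorted(out,key=lambda b:-b[2])
E
python3 - <<'E'
from h import *
T,S=cam("top"),cam("scene")
for k in HUE:
    bt,bs=blobs(T["image"],k),blobs(S["image"],k)
    print(k,"top",bt[:4],"\n   scene",bs[:4])
E
```

```text
red top [(193.65, 152.89, 390.5, (182, 142, 24, 24)), (260.17, 228.53, 174.0, (253, 221, 16, 16))] 
   scene [(310.05, 268.44, 533.5, (296, 256, 29, 25)), (279.57, 171.64, 54.5, (273, 168, 14, 8))]
yellow top [(134.44, 160.47, 387.5, (124, 149, 22, 24)), (327.05, 238.17, 161.5, (320, 231, 15, 15))] 
   scene [(384.42, 294.22, 612.5, (369, 281, 32, 28)), (227.11, 141.16, 62.0, (221, 137, 13, 9))]
green top [(316.98, 143.3, 390.0, (306, 132, 23, 24)), (206.19, 234.94, 168.0, (199, 228, 16, 15))] 
   scene [(178.55, 216.26, 391.5, (166, 207, 27, 20)), (333.25, 183.73, 67.0, (327, 178, 14, 10))]
blue top [(389.21, 173.14, 407.0, (378, 162, 24, 24)), (482.31, 282.91, 203.5, (471, 229, 41, 110)), (388.56, 267.41, 166.0, (381, 260, 16, 16))] 
   scene [(112.18, 76.24, 386.0, (48, 54, 124, 42)), (138.02, 167.05, 301.0, (126, 159, 25, 17)), (195.71, 105.31, 52.0, (190, 102, 12, 7))]
```

Run:
```python
from h import *
T,S=cam("top"),cam("scene")
for k in HUE:
    bt=blobs(T["image"],k); bs=blobs(S["image"],k)
    if k=="blue": bt.pop(1); bs.pop(0)
    for i,z in ((0,4),(1,2+OBJH[k]-14)):
        p,g=cross(ray(T,bt[i]),ray(S,bs[i]))
        print(k,i,"top",onplane(T,bt[i],z).round(1),"scene",onplane(S,bs[i],z).round(1),"tri",p.round(1),round(g,1))
for n,uv,z in (("bottle",(141,266),60),("dish",(260,135),5)): print(n,onplane(T,uv,z).round(0))
c=optics.read_camera("wrist"); print(c["fov_y"],c["cx"],c["cy"],c["mount"].round(3)); cv2.imwrite("pics/w0.png",c["image"])
```

```text
red 0 top [637.5 148.8   4. ] scene [634.5 150.2   4. ] tri [636.6 149.5   6.7] 2.3
red 1 top [469.9   1.9  40. ] scene [478.5   8.9  40. ] tri [469.6   3.5  29.4] 3.1
yellow 0 top [621.2 280.    4. ] scene [618.2 281.5   4. ] tri [620.5 280.3   6.9] 2.2
yellow 1 top [ 449.5 -136.8   44. ] scene [ 456.  -130.5   44. ] tri [ 448.9 -136.7   36. ] 2.6
green 0 top [ 657.1 -122.8    4. ] scene [ 654.  -122.3    4. ] tri [ 656.  -121.6    6.8] 2.0
green 1 top [456.5 113.8  50. ] scene [464.5 119.7  50. ] tri [456.2 116.4  40.5] 3.0
blue 0 top [ 590.2 -278.6    4. ] scene [ 587.1 -278.9    4. ] tri [ 589.4 -277.2    7. ] 1.5
blue 1 top [ 389.9 -259.7   54. ] scene [ 394.8 -253.8   54. ] tri [ 388.9 -260.    48.2] 2.6
bottle [393. 246.  60.]
dish [676.   2.   5.]
65.70646984690485 256.90644536074825 191.09955396752852 [[-1.00000e-03 -9.60000e-01 -2.80000e-01  8.26380e+01]
 [ 1.00000e+00 -1.00000e-03 -0.00000e+00  3.75000e-01]
 [ 0.00000e+00 -2.80000e-01  9.60000e-01 -1.90069e+02]
 [ 0.00000e+00  0.00000e+00  0.00000e+00  1.00000e+00]]
```

Emit:
{"op": "carry_out", "data": {"rows": [[[-0.045,-0.031,0.008],-0.06,1],[[-0.09,-0.062,0.015],-0.12,1],[[-0.135,-0.093,0.022],-0.18,1],[[-0.18,-0.123,0.03],-0.24,1],[[-0.225,-0.154,0.037],-0.3,1],[[-0.27,-0.185,0.045],-0.36,1],[[-0.315,-0.215,0.052],-0.42,1],[[-0.359,-0.246,0.06],-0.457,1],[[-0.359,-0.246,0.06],-0.457,1],[[-0.359,-0.246,0.06],-0.457,1]], "force": 15}}

```text
time: 1.6
position: [456.1, 114.8, 134.4]
tool_rot: [3.141, -0.0, 3.141]
force: [0.5, -0.9, 0.2]
opening: 94.3
finger_force: 0.0
```

```bash
cat >> h.py <<'E'
from scipy.spatial.transform import Rotation as Ro
def wrist(col,z,name=None,amin=60):
    """tool-plane position of colour blobs at world height z (equidistant fisheye), and shift in tool axes"""
    o=get_obs(); c=optics.read_camera("wrist"); f=192/np.tan(np.radians(c["fov_y"]/2))
    if name: cv2.imwrite(name,c["image"])
    R=Ro.from_euler("xyz",o["tool_rot"]).as_matrix(); M=c["mount"]
    print("tcp",o["position"].round(1),"rot",o["tool_rot"].round(3),"j",o["joints"].round(2),"open",o["opening"].round(1),"F",o["force"].round(1),"t",round(o["time"],1))
    for b in blobs(c["image"],col,amin=amin)[:3]:
        u=np.array([b[0]-c["cx"],b[1]-c["cy"]]); r=np.linalg.norm(u); th=r/f
        d=R@M[:3,:3]@np.r_[u/r*np.sin(th),np.cos(th)]; p0=o["position"]+R@M[:3,3]
        p=p0+d*(z-p0[2])/d[2]; print(b,"world",p.round(1),"tool shift",(R.T@(p-o["position"])).round(1))
E
python3 -c "
from h import *
wrist('green',50,'pics/w1.png')"
```

```text
Traceback (most recent call last):
  File "h.py", line 34, in wrist
    print("tcp",o["position"].round(1),"rot",o["tool_rot"].round(3),"j",o["joints"].round(2),"open",o["opening"].round(1),"F",o["force"].round(1),"t",round(o["time"],1))
                                                                                                    ^^^^^^^^^^^^^^^^^^
AttributeError: 'float' object has no attribute 'round'
```

```bash
sed -i 's/o\["opening"\].round(1)/round(o["opening"],1)/' h.py
python3 -c "
from h import *
wrist('green',50,'pics/w1.png')"
```

```text
tcp [456.  115.3 134.5] rot [ 3.141  0.    -3.141] j [ 0.13 -0.07  1.65  0.    1.56 -1.45] open 94.3 F [ 0.5 -0.1 -0.4] t 1.6
(257.48, 191.36, 802.0, (241, 176, 34, 32)) world [454.1 116.5  50. ] tool shift [ 1.9  1.1 84.5]
```

View pics/w1.png

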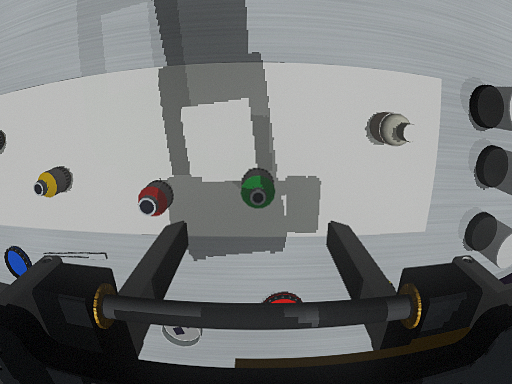

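Wrist view: the green objective is at (258,191), centred between the finger inner tips at columns 188 and 328.

Emit:
{"op": "carry_out", "data": {"rows": [[[0.001,0.0005,0.025],0,1],[[0.001,0.0005,0.055],0,1],[[0.001,0.0005,0.082],0,1],[[0.001,0.0005,0.098],0,1],[[0.001,0.0005,0.098],0,0.6],[[0.001,0.0005,0.098],0,0.5],[[0.001,0.0005,0.098],0,0.43],[[0.001,0.0005,0.098],0,0.39],[[0.001,0.0005,0.098],0,0.36],[[0.001,0.0005,0.098],0,0.33]], "force": 20}}

```text
time: 2.95
position: [455.4, 114.9, 36.4]
tool_rot: [3.141, 0.0, -3.142]
force: [-0.6, 0.7, -0.9]
opening: 37.2
finger_force: 0.0
```

Emit:
{"op": "carry_out", "data": {"rows": [[[0,0,0],0,0.2],[[0,0,0],0,0.2],[[0,0,0],0,0.2]], "force": 20}}

```text
time: 3.32
position: [455.8, 115.3, 36.9]
tool_rot: [3.141, 0.001, -3.141]
force: [-0.6, 1.9, 4.2]
opening: 27.6
finger_force: 16.6
```

```bash
python3 -c "
from h import *
wrist('green',50,'pics/w2.png')
a=cv2.imread('pics/w2.png'); s=cam('scene')['image']
x=cv2.resize(a[130:300,150:370],None,fx=2,fy=2,interpolation=cv2.INTER_CUBIC); y=cv2.resize(s[130:230,270:400],None,fx=2.6,fy=3.4,interpolation=cv2.INTER_CUBIC)
cv2.imwrite('pics/m2.png',np.hstack([x,y[:340]]))"
```

```text
tcp [455.8 115.3  36.9] rot [ 3.141e+00  1.000e-03 -3.141e+00] j [ 0.13 -0.    1.78  0.    1.36 -1.44] open 27.6 F [-0.6  1.9  4.2] t 3.3
(257.17, 227.6, 933.5, (236, 212, 43, 42)) world [449.6 116.   50. ] tool shift [  6.1   0.7 -13.1]
```

View pics/m2.png

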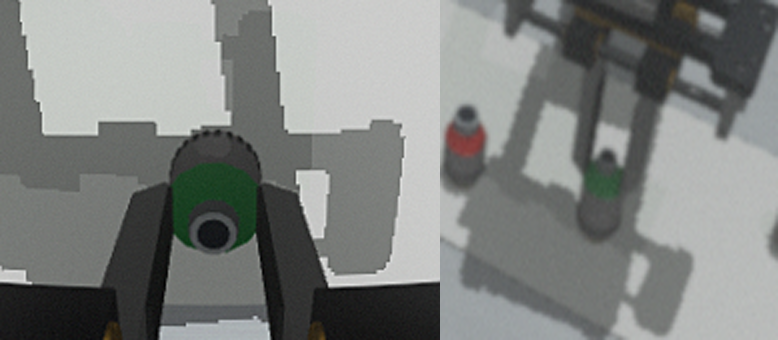

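The grip is on the barrel, but the opening reads 27.6 where 34 is expected. I'll check the nose position and where the fingertips should project before lifting.

```bash
cat >> h.py <<'E'
def wray(c,uv):
    f=192/np.tan(np.radians(c["fov_y"]/2)); u=np.array(uv)-[c["cx"],c["cy"]]; r=np.linalg.norm(u); th=r/f; M=c["mount"]
    return M[:3,3], M[:3,:3]@np.r_[u/r*np.sin(th),np.cos(th)]
def wproj(c,p):
    f=192/np.tan(np.radians(c["fov_y"]/2)); M=c["mount"]; q=M[:3,:3].T@(np.array(p)-M[:3,3]); r=np.hypot(q[0],q[1])
    return (np.array([c["cx"],c["cy"]])+q[:2]/r*f*np.arctan2(r,q[2])).round(1)
E
python3 -c "
from h import *
c=optics.read_camera('wrist'); t=get_obs(); print(t['opening'],t['finger_force'])
for uv,zt,n in (((257,246.5),36.9-64,'nose now'),((258,197.5),134.4-64,'nose before')):
    o,d=wray(c,uv); print(n,(o+d*(zt-o[2])/d[2]).round(1))
for y in (-17,17,-13.8,13.8):
    for x in (-8,8): print(x,y,wproj(c,[x,y,17]))
for h in(0,44,62):print('axis',h,wproj(c,[0,0,36.9-2-h]))
"
```

```text
27.46195591859238 16.939402211846755
nose now [ -0.5   0.6 -27.1]
nose before [ 0.2  1.5 70.4]
-8 -17 [233.8 228.9]
8 -17 [233.3 209.1]
-8 17 [278.6 228.9]
8 17 [279.1 209.1]
-8 -13.8 [238.  228.9]
8 -13.8 [237.6 209.1]
-8 13.8 [274.4 228.9]
8 13.8 [274.8 209.1]
axis 0 [256.3 211. ]
axis 44 [256.1 233.6]
axis 62 [256.1 245.8]
```

Fingertips project at columns 234 and 279 for a 34 mm gap, which is what the picture shows. The nose is on the tool axis within 0.6 mm, so the grasp is good and the opening reading is biased. Now I'll lift and carry.

Emit:
{"op": "carry_out", "data": {"rows": [[[0,0,-0.003],0,0.2],[[0,0,-0.01],0,0.2],[[0,0,-0.025],0,0.2],[[0,0,-0.05],0,0.2],[[0,0,-0.075],0,0.2],[[0,0,-0.09],0,0.2],[[0,0,-0.09],0,0.2]]}}

```text
time: 4.35
position: [456.2, 115.0, 127.7]
tool_rot: [3.141, 0.003, -3.142]
force: [0.7, -0.5, -0.1]
opening: 19.0
finger_force: 0.0
```

Emit:
{"op": "carry_out", "data": {"rows": [[[-0.012,-0.014,0],0,0.2],[[-0.036,-0.043,0],0,0.2],[[-0.067,-0.08,0],0,0.2],[[-0.1,-0.118,0],0,0.2],[[-0.133,-0.157,0],0,0.2],[[-0.165,-0.194,0],0,0.2],[[-0.188,-0.222,0],0,0.2],[[-0.2,-0.236,0],0,0.2],[[-0.2,-0.236,0],0,0.2],[[-0.2,-0.236,0],0,0.2]]}}

```text
time: 5.6
position: [654.6, -120.9, 125.0]
tool_rot: [3.141, -0.002, -3.142]
force: [0.5, -0.1, 0.6]
opening: 18.6
finger_force: 0.0
```

```bash
python3 -c "
from h import *
wrist('green',4,'pics/w3.png')"
```

```text
tcp [ 654.6 -120.9  125. ] rot [ 3.141e+00 -2.000e-03 -3.142e+00] j [-0.27  0.37  1.17  0.    1.6  -1.84] open 18.6 F [ 0.5 -0.1  0.6] t 5.6
(256.78, 185.06, 1665.0, (233, 162, 48, 47)) world [ 656.  -120.4    4. ] tool shift [ -1.7   0.4 121. ]
(471.04, 20.7, 319.0, (462, 6, 22, 29)) world [439.7 149.6   4. ] tool shift [214.6 270.4 121.7]
```

View pics/w3.png

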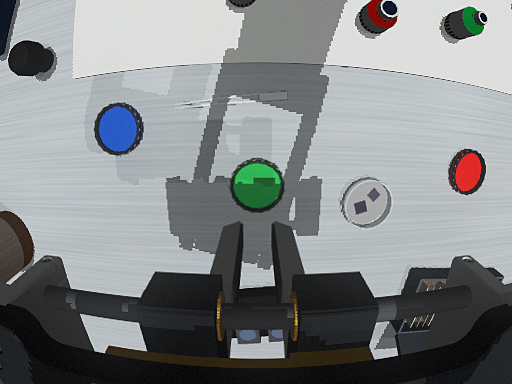

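The objective was not lifted: in the wrist view green still stands at (465,22) on the mat, and the hand over the green canister (257,185) is empty. The 27.6 mm opening and the upward push suggest the tips closed on the cone, higher than the nominal geometry predicts. I'll measure the real tip height.

```bash
python3 -c "
from h import *
print(manip.tcp_to_tips,[a for a in dir(manip) if a[0]!='_'],[a for a in dir(optics) if a[0]!='_'])
c=optics.read_camera('wrist'); o=get_obs(); S=cam('scene')
for z in (17,0,-15): print(z,[wproj(c,[x,s*9.3,z]).tolist() for s in(-1,1) for x in(-8,8)])
def sp(p):
    E=S['extrinsics']; q=E[:3,:3].T@(np.array(p)-E[:3,3]); return (S['cx']+S['f']*q[0]/q[2],S['cy']+S['f']*q[1]/q[2])
p=o['position']
for z in (17,0,-15): print(z,[np.round(sp(p+[x,s*9.3,-z])).tolist() for s in(-1,1) for x in (-8,8)])
a=cv2.resize(c['image'][190:320,190:320],(520,520),interpolation=cv2.INTER_CUBIC)
u,v=map(int,sp(p)); b=S['image'][max(v-70,0):v+60,u-35:u+30]; print('scene crop origin',u-35,max(v-70,0))
b=cv2.resize(b,None,fx=4,fy=4,interpolation=cv2.INTER_CUBIC)[:520]
cv2.imwrite('pics/m3.png',np.hstack([a,np.pad(b,((0,520-len(b)),(0,0),(0,0)))]))"
```

```text
17.0 ['PlanningError', 'job_done', 'tcp_to_tips'] ['read_camera']
17 [[244.0, 229.0], [243.6, 209.1], [268.5, 228.9], [268.8, 209.1]]
0 [[243.0, 238.6], [242.6, 217.5], [269.4, 238.5], [269.7, 217.5]]
-15 [[242.0, 248.3], [241.5, 226.1], [270.2, 248.3], [270.7, 226.0]]
17 [[171.0, 176.0], [165.0, 181.0], [179.0, 179.0], [174.0, 185.0]]
0 [[169.0, 169.0], [164.0, 175.0], [178.0, 173.0], [172.0, 179.0]]
-15 [[168.0, 163.0], [162.0, 169.0], [177.0, 167.0], [171.0, 172.0]]
scene crop origin 135 103
```

View pics/m3.png

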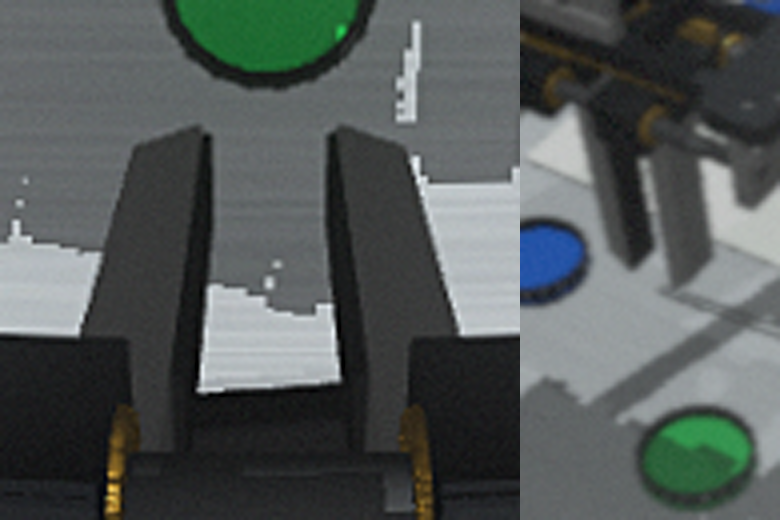

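Both views put the tips about 9–15 mm behind the TCP, not 17 mm ahead: wrist tip corners at (242,222) and (273,222), scene tips at (163,170) and (175,175). The cone contact agrees at about 13 mm behind. So I must go about 28 mm lower. Going back to green to look again.

Emit:
{"op": "carry_out", "data": {"rows": [[[0.02,0.024,0],0,1],[[0.05,0.059,0],0,1],[[0.085,0.1,0],0,1],[[0.12,0.142,0],0,1],[[0.155,0.183,0],0,1],[[0.185,0.218,0],0,1],[[0.2,0.236,0],0,1],[[0.2,0.236,0],0,1],[[0.2,0.236,0],0,1]]}}

```text
time: 6.88
position: [455.6, 114.8, 126.7]
tool_rot: [-3.141, 0.001, -3.141]
force: [-0.2, -0.5, 0.0]
opening: 93.9
finger_force: 0.0
```

```bash
cat >> h.py <<'E'
def nose(col,name=None):
    """tool shift to objective from wrist view: blob at cone height; also nose disc centre not needed"""
    wrist(col,2+OBJH[col]-13,name)
E
python3 -c "
from h import *
nose('green','pics/w4.png')
a=cv2.imread('pics/w4.png')[130:280,170:350]; cv2.imwrite('pics/m4.png',cv2.resize(a,None,fx=2,fy=2))"
```

```text
tcp [455.6 114.8 126.7] rot [-3.141e+00  1.000e-03 -3.141e+00] j [ 0.13 -0.07  1.66 -0.    1.55 -1.45] open 93.9 F [-0.2 -0.5  0. ] t 6.9
(258.01, 193.91, 842.0, (241, 178, 35, 33)) world [453.7 116.3  51. ] tool shift [ 2.   1.6 75.7]
```

View pics/m4.png

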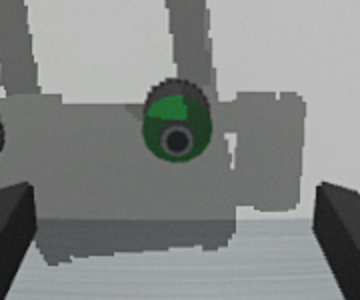

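Green stands upright and centred at about (258,194), between the finger tips at columns 187 and 328. Descending lower this time.

Emit:
{"op": "carry_out", "data": {"rows": [[[0.001,0.0005,0.03],0,1],[[0.001,0.0005,0.07],0,1],[[0.001,0.0005,0.1],0,1],[[0.001,0.0005,0.118],0,1],[[0.001,0.0005,0.118],0,0.6],[[0.001,0.0005,0.118],0,0.5],[[0.001,0.0005,0.118],0,0.45],[[0.001,0.0005,0.118],0,0.4],[[0.001,0.0005,0.118],0,0.37],[[0.001,0.0005,0.118],0,0.35]], "force": 25}}

```text
time: 8.18
position: [454.4, 115.6, 8.5]
tool_rot: [3.141, 0.0, -3.141]
force: [-0.3, 0.5, 0.5]
opening: 37.5
finger_force: 0.0
```

Emit:
{"op": "carry_out", "data": {"rows": [[[0,0,0],0,0.2],[[0,0,0],0,0.2],[[0,0,0],0,0.2]], "force": 25}}

```text
time: 8.55
position: [454.3, 115.6, 8.4]
tool_rot: [3.141, 0.0, -3.141]
force: [-0.7, 0.7, 1.7]
opening: 32.3
finger_force: 25.0
```

Emit:
{"op": "carry_out", "data": {"rows": [[[0,0,-0.003],0,0.2],[[0,0,-0.01],0,0.2],[[0,0,-0.02],0,0.2],[[0,0,-0.03],0,0.2],[[0,0,-0.03],0,0.2]]}}

```text
time: 9.18
position: [455.4, 115.6, 39.8]
tool_rot: [3.141, 0.003, -3.141]
force: [0.1, 0.1, -0.9]
opening: 32.7
finger_force: 25.0
```

```bash
python3 -c "
from h import *
nose('green','pics/w5.png')
a=cv2.imread('pics/w5.png')[150:300,170:350]; s=cam('scene')['image'][120:220,285:385]
cv2.imwrite('pics/m5.png',np.hstack([cv2.resize(a,None,fx=2,fy=2),cv2.resize(s,(300,300),interpolation=cv2.INTER_CUBIC)]))"
```

```text
tcp [455.4 115.6  39.8] rot [ 3.141e+00  3.000e-03 -3.141e+00] j [ 0.13 -0.01  1.78  0.    1.36 -1.44] open 32.7 F [ 0.1  0.1 -0.9] t 9.2
(256.93, 248.84, 1426.5, (230, 230, 55, 47)) world [465.8 116.2  51. ] tool shift [-10.4   0.5 -11.2]
```

View pics/m5.png

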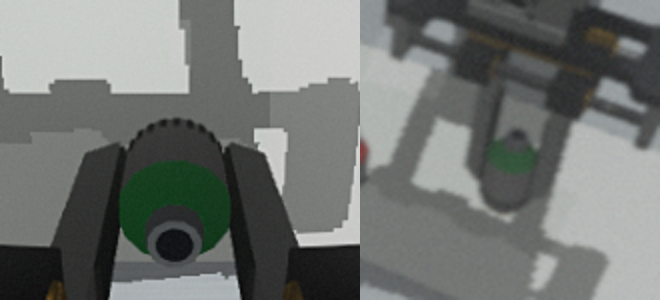

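Green is held upright between the pads: wrist blob at (257,249), lifted clear of the mat in the scene view. Carrying it to the green canister.

Emit:
{"op": "carry_out", "data": {"rows": [[[-0.005,-0.006,-0.03],0,0.2],[[-0.02,-0.024,-0.05],0,0.2],[[-0.05,-0.059,-0.05],0,0.2],[[-0.085,-0.1,-0.05],0,0.2],[[-0.12,-0.14,-0.05],0,0.2],[[-0.155,-0.18,-0.05],0,0.2],[[-0.183,-0.213,-0.05],0,0.2],[[-0.198,-0.231,-0.05],0,0.2],[[-0.2027,-0.236,-0.05],0,0.2],[[-0.2027,-0.236,-0.05],0,0.2]]}}

```text
time: 10.52
position: [656.5, -120.1, 87.5]
tool_rot: [3.141, -0.002, -3.141]
force: [0.8, 0.4, -1.7]
opening: 32.7
finger_force: 25.0
```

Emit:
{"op": "carry_out", "data": {"rows": [[[0,0,0.02],0,0.2],[[0,0,0.045],0,0.2],[[0,0,0.062],0,0.2],[[0,0,0.07],0,0.2],[[0,0,0.074],0,0.2],[[0,0,0.076],0,0.2],[[0,0,0.077],0,0.2],[[0,0,0.077],0,0.2]]}}

```text
time: 11.52
position: [657.4, -120.6, 11.8]
tool_rot: [-3.141, 0.001, -3.142]
force: [1.3, -0.2, -1.3]
opening: 32.5
finger_force: 25.0
```

```bash
python3 -c "
from h import *
nose('green','pics/w6.png')
a=cv2.imread('pics/w6.png')[150:300,170:350]; s=cam('scene')['image'][160:240,135:215]
cv2.imwrite('pics/m6.png',np.hstack([cv2.resize(a,None,fx=2,fy=2),cv2.resize(s,(300,300),interpolation=cv2.INTER_CUBIC)]))"
```

```text
tcp [ 657.4 -120.6   11.8] rot [-3.141e+00  1.000e-03 -3.142e+00] j [-0.27  0.44  1.31  0.    1.4  -1.84] open 32.5 F [ 1.3 -0.2 -1.3] t 11.5
(257.0, 249.06, 1464.5, (230, 230, 55, 47)) world [ 653.3 -120.    51. ] tool shift [  4.    0.6 -39.2]
(256.21, 205.79, 1333.0, (221, 190, 72, 37)) world [ 627.2 -120.4   51. ] tool shift [ 30.1   0.2 -39.2]
```

View pics/m6.png

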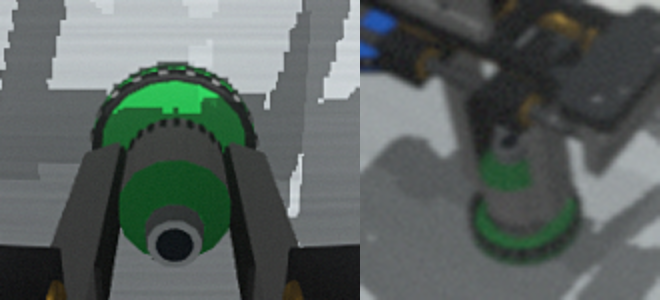

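Green is centred in the canister just above the liner; the flange is inside the rim in both views. I'll lower it in small steps until the force shows contact.

Emit:
{"op": "carry_out", "data": {"rows": [[[0,0,0.0005],0,0.2],[[0,0,0.001],0,0.2],[[0,0,0.001],0,0.2]]}}

```text
time: 12.0
position: [657.1, -120.4, 10.5]
tool_rot: [-3.142, 0.0, -3.141]
force: [-0.5, -0.1, -0.2]
opening: 32.3
finger_force: 25.0
```

Emit:
{"op": "carry_out", "data": {"rows": [[[0,0,0.0005],0,0.2],[[0,0,0.001],0,0.2],[[0,0,0.001],0,0.2]]}}

```text
time: 12.38
position: [657.2, -120.5, 10.4]
tool_rot: [-3.141, 0.001, -3.141]
force: [-3.2, -0.3, 4.8]
opening: 32.3
finger_force: 25.0
```

Contact felt at +4.8 N. Release, rise, and go to red.

Emit:
{"op": "carry_out", "data": {"rows": [[[0,0,0],0,0.4],[[0,0,0],0,0.5],[[0,0,0],0,0.7],[[0,0,0],0,0.9],[[0,0,-0.01],0,1],[[0,0,-0.04],0,1],[[0,0,-0.08],0,1],[[0,0,-0.116],0,1]]}}

```text
time: 13.38
position: [657.4, -120.5, 127.7]
tool_rot: [-3.141, 0.002, -3.141]
force: [0.3, 0.0, 0.5]
opening: 94.1
finger_force: 0.0
```

Emit:
{"op": "carry_out", "data": {"rows": [[[0.025,0.016,0],0,1],[[0.065,0.043,0],0,1],[[0.105,0.07,0],0,1],[[0.145,0.096,0],0,1],[[0.175,0.116,0],0,1],[[0.187,0.124,0],0,1],[[0.187,0.124,0],0,1],[[0.187,0.124,0],0,1]]}}

```text
time: 14.38
position: [471.1, 2.9, 125.6]
tool_rot: [-3.141, 0.001, 3.141]
force: [-0.9, 1.1, 0.4]
opening: 94.2
finger_force: 0.0
```

```bash
python3 -c "
from h import *
nose('red','pics/w7.png')"
```

```text
tcp [471.1   2.9 125.6] rot [-3.141e+00  1.000e-03  3.141e+00] j [-0.11 -0.07  1.66 -0.    1.54 -1.68] open 94.2 F [-0.9  1.1  0.4] t 14.4
(257.76, 184.11, 377.0, (241, 173, 34, 33)) world [462.1   4.2  41. ] tool shift [ 9.1  1.4 84.5]
```

View pics/w7.png

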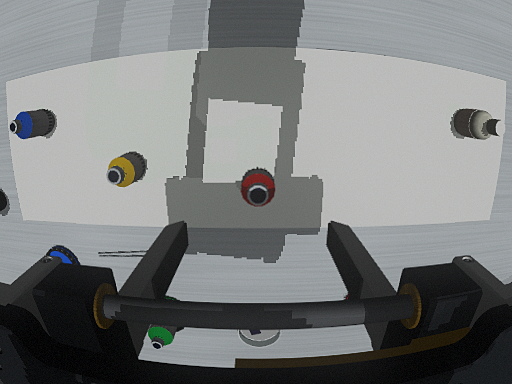

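Green stands in its canister at (163,330). Red is at (258,189) under the hand, with its nose at about (258,194). Picking red.

Emit:
{"op": "carry_out", "data": {"rows": [[[0.0025,0.0005,0.03],0,1],[[0.0025,0.0005,0.07],0,1],[[0.0025,0.0005,0.102],0,1],[[0.0025,0.0005,0.121],0,1],[[0.0025,0.0005,0.121],0,0.6],[[0.0025,0.0005,0.121],0,0.5],[[0.0025,0.0005,0.121],0,0.45],[[0.0025,0.0005,0.121],0,0.4],[[0.0025,0.0005,0.121],0,0.37],[[0.0025,0.0005,0.121],0,0.35]], "force": 25}}

```text
time: 15.68
position: [467.6, 4.0, 4.5]
tool_rot: [3.142, 0.0, -3.141]
force: [-0.4, -0.1, -0.4]
opening: 37.3
finger_force: 0.0
```

Emit:
{"op": "carry_out", "data": {"rows": [[[0,0,0],0,0.2],[[0,0,0],0,0.2],[[0,0,0],0,0.2],[[0,0,-0.003],0,0.2],[[0,0,-0.01],0,0.2],[[0,0,-0.03],0,0.2],[[0,0,-0.06],0,0.2],[[0,0,-0.08],0,0.2],[[0,0,-0.08],0,0.2]], "force": 25}}

```text
time: 16.8
position: [469.0, 3.9, 86.4]
tool_rot: [-3.141, 0.005, -3.141]
force: [0.6, -0.8, -1.5]
opening: 32.8
finger_force: 25.0
```

Red is held (opening 32.8, weight felt). Carrying it to the red canister.

Emit:
{"op": "carry_out", "data": {"rows": [[[-0.012,0.01,0],0,0.2],[[-0.04,0.034,0],0,0.2],[[-0.072,0.062,0],0,0.2],[[-0.105,0.091,0],0,0.2],[[-0.138,0.119,0],0,0.2],[[-0.16,0.138,0],0,0.2],[[-0.1695,0.1467,0],0,0.2],[[-0.1695,0.1467,0],0,0.2],[[-0.1695,0.1467,0],0,0.2]]}}

```text
time: 17.92
position: [636.2, 150.1, 83.9]
tool_rot: [-3.141, -0.001, 3.141]
force: [0.6, -0.2, -1.3]
opening: 32.2
finger_force: 25.0
```

Emit:
{"op": "carry_out", "data": {"rows": [[[0,0,0.02],0,0.2],[[0,0,0.045],0,0.2],[[0,0,0.06],0,0.2],[[0,0,0.068],0,0.2],[[0,0,0.072],0,0.2],[[0,0,0.075],0,0.2],[[0,0,0.077],0,0.2],[[0,0,0.077],0,0.2],[[0,0,0.077],0,0.2]]}}

```text
time: 19.05
position: [637.2, 150.8, 7.7]
tool_rot: [3.141, 0.001, -3.141]
force: [0.7, -0.5, -0.8]
opening: 32.5
finger_force: 25.0
```

```bash
python3 -c "
from h import *
nose('red','pics/w8.png')
a=cv2.imread('pics/w8.png')[150:300,170:350]; s=cam('scene')['image'][205:295,265:355]
cv2.imwrite('pics/m8.png',np.hstack([cv2.resize(a,None,fx=2,fy=2),cv2.resize(s,(300,300),interpolation=cv2.INTER_CUBIC)]))"
```

```text
tcp [637.2 150.8   7.7] rot [ 3.141e+00  1.000e-03 -3.141e+00] j [ 0.15  0.41  1.35  0.    1.38 -1.43] open 32.5 F [ 0.7 -0.5 -0.8] t 19.1
(254.91, 207.78, 1316.5, (219, 192, 74, 37)) world [610.3 150.2  41. ] tool shift [ 26.9  -0.6 -33.4]
(256.69, 242.02, 1083.5, (230, 226, 55, 44)) world [631.6 151.2  41. ] tool shift [  5.6   0.4 -33.3]
```

View pics/m8.png

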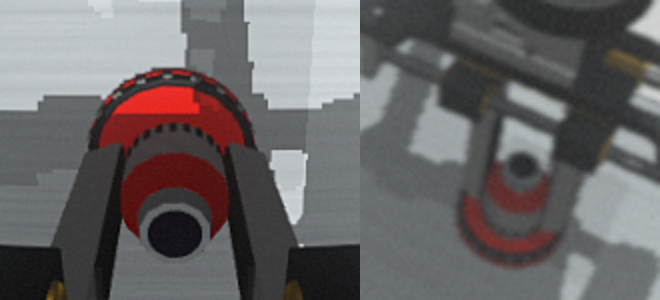

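Red is centred above its liner, with the flange inside the rim. Lowering in 1 mm steps.

Emit:
{"op": "carry_out", "data": {"rows": [[[0,0,0.0005],0,0.2],[[0,0,0.001],0,0.2],[[0,0,0.001],0,0.2]]}}

```text
time: 19.52
position: [637.0, 150.8, 6.5]
tool_rot: [3.142, 0.0, -3.141]
force: [-0.4, 0.2, -0.7]
opening: 32.7
finger_force: 25.0
```

Emit:
{"op": "carry_out", "data": {"rows": [[[0,0,0.0005],0,0.2],[[0,0,0.001],0,0.2],[[0,0,0.001],0,0.2]]}}

```text
time: 19.9
position: [637.1, 150.8, 6.4]
tool_rot: [3.142, 0.001, -3.141]
force: [-2.5, -0.7, 5.6]
opening: 32.4
finger_force: 25.0
```

Emit:
{"op": "carry_out", "data": {"rows": [[[0,0,0],0,0.4],[[0,0,0],0,0.5],[[0,0,0],0,0.7],[[0,0,0],0,0.9],[[0,0,-0.01],0,1],[[0,0,-0.04],0,1],[[0,0,-0.08],0,1],[[0,0,-0.12],0,1]]}}

```text
time: 20.9
position: [637.0, 150.8, 127.2]
tool_rot: [3.141, 0.001, -3.141]
force: [0.4, 0.2, -0.5]
opening: 94.0
finger_force: 0.0
```

Emit:
{"op": "carry_out", "data": {"rows": [[[0.02,-0.03,0],0,1],[[0.05,-0.075,0],0,1],[[0.08,-0.12,0],0,1],[[0.11,-0.166,0],0,1],[[0.14,-0.211,0],0,1],[[0.17,-0.256,0],0,1],[[0.185,-0.279,0],0,1],[[0.1895,-0.2855,0],0,1],[[0.1895,-0.2855,0],0,1],[[0.1895,-0.2855,0],0,1]]}}

```text
time: 22.15
position: [448.2, -133.9, 125.4]
tool_rot: [3.141, 0.0, -3.14]
force: [-0.2, -1.0, -1.3]
opening: 94.0
finger_force: 0.0
```

```bash
python3 -c "
from h import *
nose('yellow','pics/w9.png')"
```

```text
tcp [ 448.2 -133.9  125.4] rot [ 3.141  0.    -3.14 ] j [-0.41 -0.07  1.67  0.    1.55 -1.98] open 94.0 F [-0.2 -1.  -1.3] t 22.1
(254.3, 192.95, 756.5, (239, 178, 32, 31)) world [ 446.7 -135.8   45. ] tool shift [ 1.5 -1.9 80.4]
(417.54, 307.67, 104.0, (409, 287, 13, 42)) world [602.1  74.8  45. ] tool shift [-154.2  208.5   80.6]
(505.17, 278.06, 87.0, (499, 272, 12, 13)) world [579.2 235.5  45. ] tool shift [-131.6  369.2   80.6]
```

View pics/w9.png

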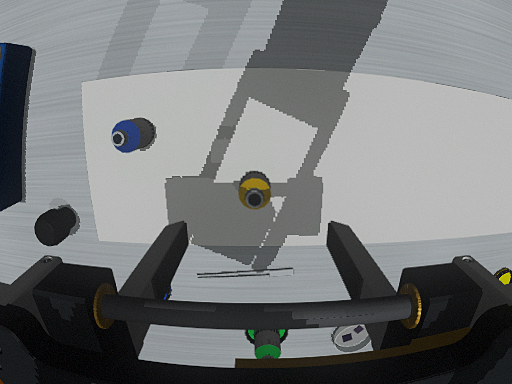

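Yellow is at (254,192) under the hand, about 2.5 mm to the −y side; blue is at (125,136).

Emit:
{"op": "carry_out", "data": {"rows": [[[0.001,-0.0025,0.03],0,1],[[0.001,-0.0025,0.07],0,1],[[0.001,-0.0025,0.1],0,1],[[0.001,-0.0025,0.119],0,1],[[0.001,-0.0025,0.119],0,0.6],[[0.001,-0.0025,0.119],0,0.5],[[0.001,-0.0025,0.119],0,0.43],[[0.001,-0.0025,0.119],0,0.38],[[0.001,-0.0025,0.119],0,0.35],[[0.001,-0.0025,0.119],0,0.33]], "force": 25}}

```text
time: 23.45
position: [446.6, -137.4, 6.5]
tool_rot: [-3.142, 0.0, -3.142]
force: [0.0, -0.2, -0.2]
opening: 37.3
finger_force: 0.0
```

Emit:
{"op": "carry_out", "data": {"rows": [[[0,0,0],0,0.2],[[0,0,0],0,0.2],[[0,0,0],0,0.2],[[0,0,-0.003],0,0.2],[[0,0,-0.01],0,0.2],[[0,0,-0.03],0,0.2],[[0,0,-0.06],0,0.2],[[0,0,-0.08],0,0.2],[[0,0,-0.08],0,0.2]], "force": 25}}

```text
time: 24.58
position: [448.0, -138.0, 88.5]
tool_rot: [-3.14, 0.004, -3.141]
force: [-0.2, -0.0, -1.0]
opening: 30.4
finger_force: 25.0
```

```bash
python3 -c "
from h import *
nose('yellow','pics/w10.png')"
```

```text
tcp [ 448.  -138.    88.5] rot [-3.14   0.004 -3.141] j [-0.42 -0.05  1.72  0.    1.46 -1.99] open 30.4 F [-0.2 -0.  -1. ] t 24.6
(256.86, 246.41, 1091.5, (232, 230, 51, 43)) world [ 484.6 -137.6   45. ] tool shift [-36.4   0.5  43.7]
(316.55, 317.91, 121.5, (312, 295, 8, 45)) world [569.6 -76.5  45. ] tool shift [-121.4   61.5   43.9]
(197.3, 320.83, 85.5, (195, 302, 8, 38)) world [ 573.9 -199.2   45. ] tool shift [-125.6  -61.2   44.2]
```

Yellow is held: blob at (257,246), the same place in the hand as green was. Carrying it.

Emit:
{"op": "carry_out", "data": {"rows": [[[-0.008,0.019,-0.01],0,0.2],[[-0.025,0.06,-0.01],0,0.2],[[-0.046,0.11,-0.01],0,0.2],[[-0.067,0.16,-0.01],0,0.2],[[-0.087,0.21,-0.01],0,0.2],[[-0.108,0.26,-0.01],0,0.2],[[-0.129,0.31,-0.01],0,0.2],[[-0.15,0.36,-0.01],0,0.2],[[-0.167,0.402,-0.01],0,0.2],[[-0.1746,0.4196,-0.01],0,0.2]]}}

```text
time: 25.88
position: [620.3, 284.7, 93.4]
tool_rot: [-3.141, -0.004, -3.139]
force: [0.6, -0.3, -0.7]
opening: 30.4
finger_force: 25.0
```

Emit:
{"op": "carry_out", "data": {"rows": [[[0,0,0],0,0.2],[[0,0,0.02],0,0.2],[[0,0,0.05],0,0.2],[[0,0,0.07],0,0.2],[[0,0,0.078],0,0.2],[[0,0,0.083],0,0.2],[[0,0,0.085],0,0.2],[[0,0,0.087],0,0.2],[[0,0,0.087],0,0.2]]}}

```text
time: 27.0
position: [621.4, 282.5, 9.8]
tool_rot: [3.141, 0.001, -3.141]
force: [-0.1, -0.1, -1.3]
opening: 30.9
finger_force: 25.0
```

```bash
python3 -c "
from h import *
nose('yellow','pics/w11.png')"
```

```text
tcp [621.4 282.5   9.8] rot [ 3.141e+00  1.000e-03 -3.141e+00] j [ 0.34  0.47  1.27  0.    1.41 -1.23] open 30.9 F [-0.1 -0.1 -1.3] t 27.0
(264.55, 358.58, 2095.0, (124, 344, 268, 24)) world [714.5 288.7  45. ] tool shift [-93.2   6.1 -35.1]
(253.13, 207.45, 1468.0, (218, 191, 73, 38)) world [593.6 280.9  45. ] tool shift [ 27.8  -1.6 -35.2]
(256.76, 246.39, 1104.0, (231, 230, 52, 42)) world [617.6 282.9  45. ] tool shift [  3.7   0.4 -35.2]
```

The liner blob sits where it did for red and green (within 1–2 px), so it is aligned. Lowering.

Emit:
{"op": "carry_out", "data": {"rows": [[[0,-0.0005,0.0005],0,0.2],[[0,-0.001,0.001],0,0.2],[[0,-0.001,0.001],0,0.2]]}}

```text
time: 27.42
position: [621.1, 281.3, 8.4]
tool_rot: [3.141, 0.0, -3.141]
force: [0.5, -0.2, -1.2]
opening: 30.6
finger_force: 25.0
```

Emit:
{"op": "carry_out", "data": {"rows": [[[0,0,0.0005],0,0.2],[[0,0,0.001],0,0.2],[[0,0,0.001],0,0.2]]}}

```text
time: 27.8
position: [621.3, 281.3, 8.3]
tool_rot: [3.141, 0.001, -3.141]
force: [-3.0, -0.7, 6.4]
opening: 30.5
finger_force: 25.0
```

Emit:
{"op": "carry_out", "data": {"rows": [[[0,0,0],0,0.4],[[0,0,0],0,0.5],[[0,0,0],0,0.7],[[0,0,0],0,0.9],[[0,0,-0.01],0,1],[[0,0,-0.04],0,1],[[0,0,-0.08],0,1],[[0,0,-0.118],0,1]]}}

```text
time: 28.8
position: [621.2, 281.4, 127.5]
tool_rot: [3.141, 0.001, -3.141]
force: [0.2, -0.0, 0.8]
opening: 93.7
finger_force: 0.0
```

Emit:
{"op": "carry_out", "data": {"rows": [[[0.012,-0.028,0],0,1],[[0.032,-0.075,0],0,1],[[0.052,-0.121,0],0,1],[[0.073,-0.168,0],0,1],[[0.093,-0.214,0],0,1],[[0.113,-0.261,0],0,1],[[0.133,-0.307,0],0,1],[[0.153,-0.354,0],0,1],[[0.173,-0.4,0],0,1],[[0.194,-0.447,0],0,1]]}}

```text
time: 30.05
position: [426.7, -167.2, 126.5]
tool_rot: [-3.141, 0.002, -3.141]
force: [0.1, -1.6, 0.8]
opening: 94.5
finger_force: 0.0
```

Emit:
{"op": "carry_out", "data": {"rows": [[[0.02,-0.047,0],0,1],[[0.034,-0.08,0],0,1],[[0.0406,-0.0943,0],0,1],[[0.0406,-0.0943,0],0,1],[[0.0406,-0.0943,0],0,1]]}}

```text
time: 30.68
position: [387.1, -259.0, 125.4]
tool_rot: [3.141, 0.001, -3.14]
force: [-0.2, 0.7, -0.0]
opening: 93.7
finger_force: 0.0
```

```bash
python3 -c "
from h import *
nose('blue','pics/w12.png')"
```

```text
tcp [ 387.1 -259.   125.4] rot [ 3.141e+00  1.000e-03 -3.140e+00] j [-0.71 -0.08  1.67  0.    1.55 -2.28] open 93.7 F [-0.2  0.7 -0. ] t 30.7
(72.59, 145.75, 1250.0, (0, 70, 92, 195)) world [ 333.3 -444.2   55. ] tool shift [  54.1 -185.2   70.3]
(256.06, 197.34, 781.5, (240, 182, 33, 32)) world [ 386.8 -259.2   55. ] tool shift [ 0.3 -0.2 70.4]
(244.38, 333.49, 293.5, (226, 329, 37, 12)) world [ 554.1 -272.9   55. ] tool shift [-166.9  -14.2   70.5]
```

Blue is nearly centred, with its blob at (256,197). Picking it.

Emit:
{"op": "carry_out", "data": {"rows": [[[0,-0.001,0.03],0,1],[[0,-0.001,0.07],0,1],[[0,-0.001,0.098],0,1],[[0,-0.001,0.115],0,1],[[0,-0.001,0.115],0,0.6],[[0,-0.001,0.115],0,0.5],[[0,-0.001,0.115],0,0.43],[[0,-0.001,0.115],0,0.38],[[0,-0.001,0.115],0,0.35],[[0,-0.001,0.115],0,0.33]], "force": 25}}

```text
time: 31.98
position: [386.6, -261.1, 10.4]
tool_rot: [-3.142, 0.0, -3.142]
force: [-0.7, 0.0, -0.7]
opening: 37.5
finger_force: 0.0
```

Emit:
{"op": "carry_out", "data": {"rows": [[[0,0,0],0,0.2],[[0,0,0],0,0.2],[[0,0,0],0,0.2],[[0,0,-0.003],0,0.2],[[0,0,-0.01],0,0.2],[[0,0,-0.03],0,0.2],[[0,0,-0.06],0,0.2],[[0,0,-0.08],0,0.2],[[0,0,-0.08],0,0.2]], "force": 25}}

```text
time: 33.1
position: [387.8, -262.1, 92.4]
tool_rot: [-3.138, 0.004, -3.141]
force: [0.5, 0.8, -1.3]
opening: 30.4
finger_force: 25.0
```

```bash
python3 -c "
from h import *
nose('blue','pics/w13.png')"
```

```text
tcp [ 387.8 -262.1   92.4] rot [-3.138  0.004 -3.141] j [-0.72 -0.06  1.72 -0.    1.47 -2.29] open 30.4 F [ 0.5  0.8 -1.3] t 33.1
(60.75, 152.13, 1518.0, (0, 69, 83, 210)) world [ 335.2 -439.    55. ] tool shift [  52.7 -176.8   37.8]
(256.87, 252.99, 1320.5, (231, 235, 53, 44)) world [ 427.6 -261.7   55. ] tool shift [-39.7   0.5  37.6]
(245.83, 343.98, 713.0, (226, 332, 41, 25)) world [ 539.7 -273.4   55. ] tool shift [-151.8  -11.3   38. ]
```

Emit:
{"op": "carry_out", "data": {"rows": [[[-0.012,-0.001,0],0,0.2],[[-0.045,-0.003,0],0,0.2],[[-0.085,-0.006,0],0,0.2],[[-0.125,-0.009,0],0,0.2],[[-0.165,-0.012,0],0,0.2],[[-0.192,-0.014,0],0,0.2],[[-0.2036,-0.0153,0],0,0.2],[[-0.2036,-0.0153,0],0,0.2],[[-0.2036,-0.0153,0],0,0.2]]}}

```text
time: 34.28
position: [589.2, -276.2, 89.8]
tool_rot: [3.141, -0.001, 3.141]
force: [0.5, -0.6, -1.3]
opening: 30.6
finger_force: 25.0
```

Emit:
{"op": "carry_out", "data": {"rows": [[[0,0,0.02],0,0.2],[[0,0,0.045],0,0.2],[[0,0,0.06],0,0.2],[[0,0,0.068],0,0.2],[[0,0,0.072],0,0.2],[[0,0,0.075],0,0.2],[[0,0,0.077],0,0.2],[[0,0,0.077],0,0.2],[[0,0,0.077],0,0.2]]}}

```text
time: 35.4
position: [590.4, -276.4, 13.6]
tool_rot: [-3.141, 0.001, -3.141]
force: [0.3, -1.0, -1.1]
opening: 30.5
finger_force: 25.0
```

```bash
python3 -c "
from h import *
nose('blue','pics/w14.png')"
```

```text
tcp [ 590.4 -276.4   13.6] rot [-3.141e+00  1.000e-03 -3.141e+00] j [-0.52  0.4   1.35  0.    1.39 -2.1 ] open 30.5 F [ 0.3 -1.  -1.1] t 35.4
(256.73, 206.46, 1393.0, (221, 190, 72, 37)) world [ 559.9 -275.9   55. ] tool shift [ 30.5   0.4 -41.4]
(256.92, 253.02, 1329.5, (231, 235, 53, 45)) world [ 587.8 -275.9   55. ] tool shift [  2.6   0.5 -41.4]
```

Aligned. Lowering.

Emit:
{"op": "carry_out", "data": {"rows": [[[0,0,0.0005],0,0.2],[[0,0,0.001],0,0.2],[[0,0,0.001],0,0.2]]}}

```text
time: 35.83
position: [590.2, -276.3, 12.4]
tool_rot: [3.142, 0.0, -3.141]
force: [0.1, -0.0, -1.2]
opening: 30.4
finger_force: 25.0
```

Emit:
{"op": "carry_out", "data": {"rows": [[[0,0,0.0005],0,0.2],[[0,0,0.001],0,0.2],[[0,0,0.001],0,0.2]]}}

```text
time: 36.2
position: [590.3, -276.3, 12.3]
tool_rot: [-3.141, 0.001, -3.141]
force: [-2.2, 1.4, 4.8]
opening: 30.4
finger_force: 25.0
```

Contact. Release, rise and move clear for a last look.

Emit:
{"op": "carry_out", "data": {"rows": [[[0,0,0],0,0.4],[[0,0,0],0,0.5],[[0,0,0],0,0.7],[[0,0,0],0,0.9],[[0,0,-0.01],0,1],[[0,0,-0.04],0,1],[[0,0,-0.08],0,1],[[0,0,-0.12],0,1]]}}

```text
time: 37.2
position: [590.2, -276.3, 133.2]
tool_rot: [-3.141, 0.001, -3.141]
force: [-0.9, -0.2, 0.3]
opening: 93.7
finger_force: 0.0
```

Emit:
{"op": "carry_out", "data": {"rows": [[[0.04,0.02,-0.03],0,1],[[0.09,0.05,-0.06],0,1],[[0.14,0.08,-0.08],0,1],[[0.19,0.12,-0.08],0,1],[[0.23,0.16,-0.08],0,1],[[0.25,0.18,-0.08],0,1],[[0.25,0.18,-0.08],0,1]]}}

```text
time: 38.08
position: [339.7, -95.6, 212.8]
tool_rot: [-3.14, 0.004, -3.14]
force: [0.5, 0.1, 0.4]
opening: 93.7
finger_force: 0.0
```

```bash
python3 -c "
from h import *
t=cam('top')['image'][110:290,100:420];s=cam('scene')['image'][90:310,110:430]
cv2.imwrite('pics/end.png',np.hstack([cv2.resize(t,(390,219)),cv2.resize(s,(390,268))[:219]]) if 0 else np.vstack([cv2.resize(t,(540,304),interpolation=cv2.INTER_CUBIC),cv2.resize(s[:175],(540,295),interpolation=cv2.INTER_CUBIC)]))"
```

```text
(no output)
```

View pics/end.png

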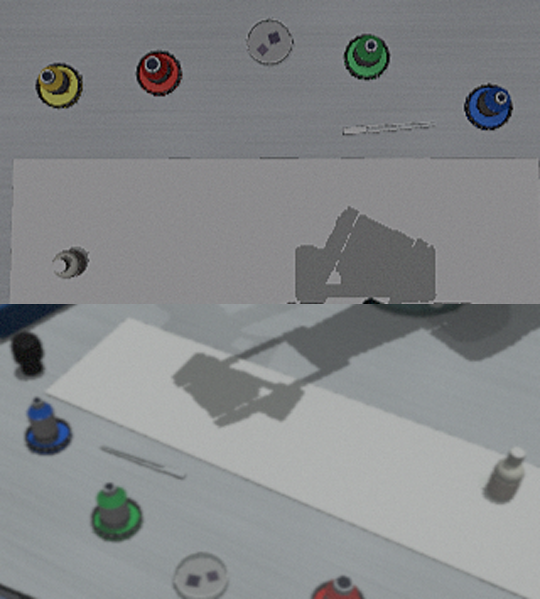

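All four stand upright in their matching canisters: yellow (59,85), red (159,72), green (367,56) and blue (489,106) in the top crop. The dish (270,42) and bottle (70,263) have not moved.

```bash
python3 -c "
from station import manip
print(manip.job_done())"
```

```text
the job is handed in; nothing more can be done
None
```

All four objectives stand upright, lens up, each in the canister of its own colour, with the dish and bottle left in place; handed in at about 38 s, after a first grip on green closed on its cone and slipped off without tipping it.

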